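# Put the torch away in its lidded case

## Task

The light-painting is over, so put the torch away: first lift the lid of the wooden case right over until it rests open on its stop, then lay the torch flat in the empty, felt-lined compartment and leave the lid open for the other things still to be packed. Set the torch down rather than dropping it, and leave the candle, the bowl, the mug and the domino box inside the case where they are.

Things in the scene. Friction and masses are not known exactly. Their poses are not given: they have to be found in the camera images.
- case: Fixed wooden case, 190 (x) x 240 (y) x 65 mm high without lid; walls and floor 8 mm. Origin: centre of underside. Front is -x (about to the robot), hinge on top of its +x wall. A divider along y, 6 mm thick, 36 mm high, makes a front and a rear compartment, each 84 x 224 x 57 mm deep, centred at x -45 and +45 mm. One holds the domino box, the other is empty with a felt pad; which varies.
- lid (a joint): Lid angle (rad): 0 shut, grows as it is lifted, 2.2 fully open on its stop, leaning back well past upright. The lid is a 190 x 240 x 10 mm board, 0.3 kg. Let go before about 1.6 it falls shut; beyond that it falls back onto the stop.
- lid_bar (a point): Middle of the lid's steel pull bar: round, 10 mm thick, 120 mm long, parallel to the case's y, on an arm at each end, 34 mm ahead of the lid's front edge in the plane of the lid (34 mm ahead of the case's front wall and 70 mm above the table when shut; above the lid when it is upright). Axes are the lid's.
- lid_hinge (a point): Middle of the lid's hinge line, 65 mm above the table, at the top of the case's +x wall. y axis along the hinge. The bar is 224 mm from it. Axes turn with the lid (equal to the case's when shut).
- pad: Grey felt pad, fixed, 76 (x) x 216 (y) x 3 mm, lying on the floor of the empty compartment and centred in it; axes parallel to the case's. Origin at the centre of its underside, 8 mm above the table. Hidden until the lid is open.
- torch: Hand torch lying on the table, 160 mm long along its x, 0.22 kg, not rolling: aluminium head (taper from x +30, hexagonal from +50 to +80) with the lens at its +x end, and a hexagonal ring near the tail (x -73 to -65), both 44 mm across flats, 51 mm over corners; a round black barrel 28 mm thick from x -80 to +30. Origin at the centre of its underside, its axis 22 mm above.
- torch_grip (a point): Point on the torch's axis at mid length, on the barrel, near its centre of mass, 22 mm above the surface it lies on; axes as the torch's.
- domino_box: Closed box of light wood, 50 (x) x 150 (y) x 34 mm, loose in the other compartment of the case. Origin at the centre of its underside. Leave it.
- candle: Cream pillar candle 60 mm thick and 134 mm tall on a brass dish of 116 mm diameter, standing on the table. Origin at its foot. Leave it.
- bowl: White bowl, 140 mm wide and 60 mm high, on the table. Origin at the centre of its foot. Leave it.
- mug: Mug 80 mm wide and 90 mm tall, handle to its +y. Origin at the centre of its foot. Leave it.
Things that resemble listed ones, but are neither listed nor needed, are in the scene too. Of the things that look like the torch, the largest one is meant.

How it is judged (in metres and radians):
On the way:
1. The lid rests open on its stop while the torch is not yet in the case (value of joint lid above 2.1 rad and horizontal distance between torch_grip and pad above 0.1 m), for 0.2 s.
At the end, for the whole second after the job is handed in: The lid stands open on its stop (above 2.1 rad). The torch lies flat (within 0.1 rad of level) and at rest in the compartment with the pad: its mid point within 30 mm of the pad's centre across the compartment, within 50 mm along it, and less than 34 mm above the pad's underside (value of joint lid above 2.1 rad and x of torch_grip in the frame of pad between -0.03 and 0.03 m and y of torch_grip in the frame of pad between -0.05 and 0.05 m and z of torch_grip in the frame of pad below 0.034 m and angle between torch's own x axis and vertical between 1.47 and 1.67 rad and linear speed of torch below 0.02 m/s); the robot touches nothing.
It fails at once if the candle is moved by more than 30 mm (distance of candle from where it was at the start of the episode above 0.03 m).
It fails at once if the bowl is moved by more than 30 mm (distance of bowl from where it was at the start of the episode above 0.03 m).
It fails at once if the mug is moved by more than 30 mm (distance of mug from where it was at the start of the episode above 0.03 m).
It fails at once if the domino box is moved by more than 30 mm (distance of domino_box from where it was at the start of the episode above 0.03 m).
It fails at once if the torch is dropped: it falls faster than 0.7 m/s with no finger on it (linear speed of torch above 0.7 m/s and contact force between the fingers and torch below 0.05 N).
It also fails if it takes over 64 s, if anything falls off the work surface, if the arm or the gripper's body presses on something with over 40 N, if the wrist force passes 120 N, or if a joint passes its speed limit or range.

## Robot

A 6-joint arm with a two-finger parallel gripper is mounted at the origin on the work surface. World frame = base frame: x ahead of the robot, y to its left, z up, the work surface at z = 0. Lengths are in mm, angles in rad, forces in N, time in s.
With the tool pointing down it reaches from about 350 to 875 mm from the base axis. Payload 4.2 kg.
Tool frame: the origin (TCP) lies on the mounting face of the last link; the fingertips stand 173 mm ahead of it and the grasp point (between the pads) lies 155 mm ahead of it; z points along the fingers, y is the line along which they close (so a half turn about z gives the same grasp; the last joint's range is limited). The gripper opens to 85 mm and grips with 20 to 120 N. Pads are 22 mm wide; open, the fingers measure 114 mm over their backs; the gripper's body (76 mm by 85 mm) begins 54 mm behind the grasp point. The pads swing forward as they close: fully open they stand 13 mm farther back than shut.
Start: joints at [1.415, 0.385, 0.008, 0, -1.194, -0.259], TCP at [251.846, 571.991, 404.712] pointing down, gripper open.
Joint ranges: [-3.14, 3.14], [-1.21, 2.06], [-1.07, 1.41], [-3.16, 2.05], [-2.99, -0.16], [-3.1, 3.1]. Speed limits (rad/s): [2.79, 2.79, 3.14, 3.14, 3.14, 3.14].

## Interface

Orientations are given as a unit quaternion [x, y, z, w].
In Python, from bench import arm gives the robot as it stands. The module is installed in compiled form; this text tells all that it offers.
- The arm moves only by the tool move_arm, never from a script. Its arguments are lists of equal length, an entry for each row: "fingers": the finger opening in mm, from 0 to 85.4; "travel": the shift along the tool's x, y, z in mm, a list of three; "dr": the turn, a rotation vector about the tool's x, y, z in rad, a list of three. A call has 1 to 10 rows; each row is the pose to reach, as a shift and turn from the pose commanded when the call began, along the tool's axes at that moment; what a row does not reach only later rows make up. A row lasts 1/10 s, in which the tool goes at most 50 mm and 8.59 degrees, less where a joint would pass 70% of its speed; a pose out of reach is approached as far as the arm can. A call with a gripper value outside its range is refused whole. The fingers move at their own pace and stop on an object; the grip force is fixed at half the most. Time passes only in rows, so rows that repeat a pose let the fingers close. It gives the time, the measured TCP pose, the force, the opening and the grip force at its end, in the units of the state.
- arm.read_state(): the state, without advancing time (a new reading comes with each control period).
- arm.get_image(name): name is "side" or "top" or "wrist"; returns the picture (480x640x3 uint8, red, green, blue); there is no depth.
- arm.camera_model(name): a dict with "intrinsics" (3x3 intrinsics, pixels), "pose" (4x4, takes a point from camera to world coordinates). Camera axes: x right, y up, looking along -z (the intrinsics and any distortion apply to the point x, -y, -z); pixel columns grow to the right and rows downward; lengths in mm; the calibration is good to about 2 mm. A picture is of the moment at which its call begins: read the wrist's pose just before it. camera_model takes no time and is no camera call; for the wrist camera it gives the pose at the moment of the call.
- arm.job_done(): hands the job in; it is judged then, once.
The state is a dict: "clock": time; "joints": joint angles; "joint_vel": joint speeds; "joint_efforts": joint torques, N m; "position": TCP position; "ee_rot": TCP orientation; "contact_force": force on the tool from outside, world axes, zero at the start; "wrist_torque": the same for the moment, N m; "gripper_width": finger opening in mm; "grasp_force": force on a finger pad.
Only numpy, scipy, OpenCV 4.12 (cv2) and the standard library are available. Lean on these libraries where they do the work, as an engineer would, in place of code of your own. Each camera call takes 0.05 s, during which the arm holds its last target. There are 200 camera calls.

## Working session

There is one attempt and no reset: what is moved stays moved. The work goes in short steps, Python scripts to look and compute and a tool call to move; the robot and the scene stay as the last step left them, time stands still between calls to the robot, and variables do not carry over. Pictures are saved under pics/ and viewed, at most 10 in all, crops included, and the job is handed in when it is done.

Besides the shell and the picture viewer there is one more tool, called by a JSON object that holds its "api" and its "payload", one argument or row to a line. move_arm: Moves the arm, as the interface text tells. Its arguments: {"type":"object","properties":{"fingers":{"type":"array","items":{"type":"number"}},"travel":{"type":"array","items":{"type":"array","items":{"type":"number"}}},"dr":{"type":"array","items":{"type":"array","items":{"type":"number"}}}},"required":["fingers","travel","dr"]}

```bash
mkdir -p pics; python3 - <<'E'
from bench import arm
import cv2,numpy as np
for n in("top","side"):
    cv2.imwrite(f"pics/{n}0.png",arm.get_image(n)[:,:,::-1])
    m=arm.camera_model(n);print(n,np.round(m["intrinsics"],1).tolist(),np.round(m["pose"],3).tolist(),[k for k in m])
s=arm.read_state();print(s["position"],s["ee_rot"],s["clock"])
E
```

```text
top [[480.0, 0.0, 319.3], [0.0, 480.0, 238.2], [0.0, 0.0, 1.0]] [[0.027, 0.998, -0.06, 408.772], [-0.999, 0.029, 0.025, 81.481], [0.026, 0.059, 0.998, 1227.537], [0.0, 0.0, 0.0, 1.0]] ['intrinsics', 'pose']
side [[439.1, 0.0, 318.5], [0.0, 439.1, 233.4], [0.0, 0.0, 1.0]] [[0.993, 0.085, -0.082, 431.651], [-0.118, 0.782, -0.613, -505.913], [0.012, 0.618, 0.786, 799.936], [0.0, 0.0, 0.0, 1.0]] ['intrinsics', 'pose']
[251.7768946  571.83659168 403.72697942] [ 9.78553223e-01 -2.05991842e-01 -1.50613242e-04  9.63249707e-04] 0.1
```

View pics/top0.png

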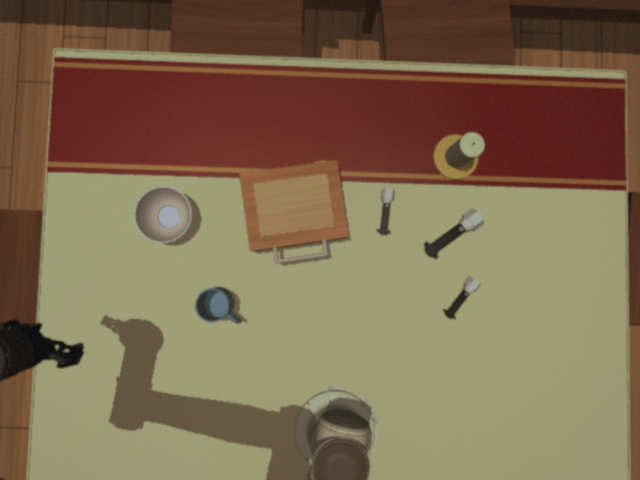

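View pics/side0.png

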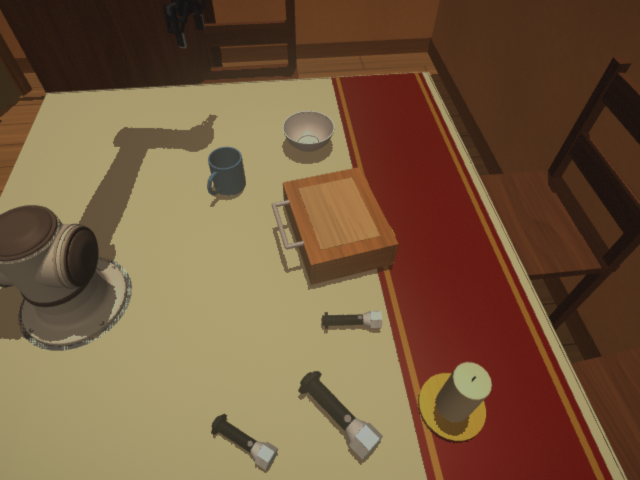

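The top view shows the closed case at (295,205) with its bar at (302,257). The big torch runs from its tail at (431,250) to its head at (475,218), with the candle at (460,153), the bowl at (164,215) and the mug at (216,305). I'll enlarge the case and torch.

```bash
python3 - <<'E'
import cv2,numpy as np
a=cv2.imread("pics/top0.png")
c=cv2.resize(a[155:270,235:355],None,fx=4,fy=4,interpolation=cv2.INTER_CUBIC)
t=cv2.resize(a[185:300,415:495],None,fx=4,fy=4,interpolation=cv2.INTER_CUBIC)
cv2.imwrite("pics/c1.png",np.hstack([c,t]))
b=cv2.imread("pics/side0.png")
c=cv2.resize(b[165:285,265:400],None,fx=3,fy=3,interpolation=cv2.INTER_CUBIC)
t=cv2.resize(b[350:470,285:400],None,fx=3,fy=3,interpolation=cv2.INTER_CUBIC)
cv2.imwrite("pics/c2.png",np.hstack([c,t]))
E
```

```text
(no output)
```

View pics/c1.png

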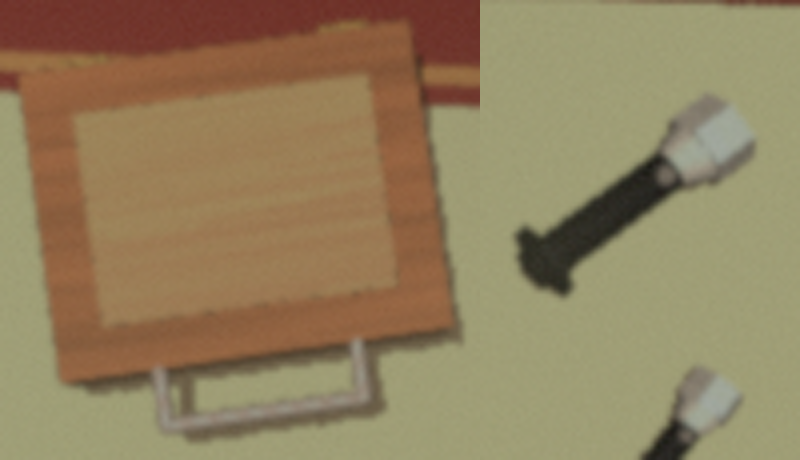

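View pics/c2.png

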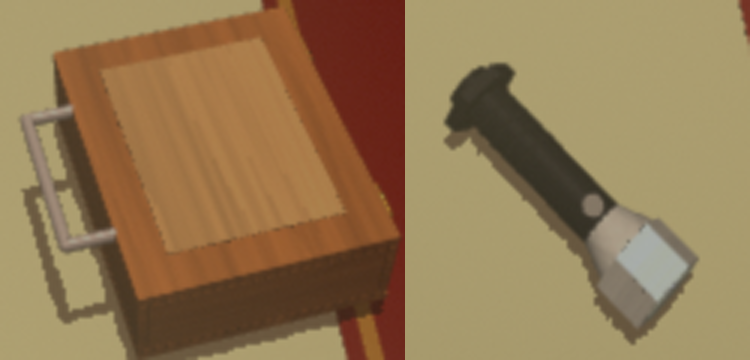

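The enlarged crops show the lid corners, bar and torch clearly (in c1, lid corners at (22,72), (410,22), (457,328) and (62,382)). I'll turn these into positions.

```bash
cat >h.py <<'E'
from bench import arm
import numpy as np
from scipy.spatial.transform import Rotation as R
from scipy.optimize import least_squares
def proj(n,P,m=None):
    m=m or arm.camera_model(n);T=np.array(m["pose"]);K=np.array(m["intrinsics"])
    p=(np.atleast_2d(P)-T[:3,3])@T[:3,:3];p=p*[1,-1,-1];q=p@K.T;return q[:,:2]/q[:,2:]
def fit(P,obs,x0):
    # P local pts; obs {cam:pixels(nan=skip)}; pose x,y,yaw
    f=lambda v:np.nan_to_num(np.concatenate([(proj(c,R.from_euler('z',v[2]*.01).apply(P)+[v[0],v[1],0])-o).ravel() for c,o in obs.items()]))
    r=least_squares(f,x0);print(np.round(r.x,1),'res',np.round(r.fun,1));return r.x
def fk(): 
    s=arm.read_state();return np.array(s["position"]),R.from_quat(s["ee_rot"])
E
python3 - <<'E'
from h import *
n=np.nan
P=np.array([[95,120,75],[95,-120,75],[-95,-120,75],[-95,120,75],[-129,60,70],[-129,-60,70]])
t=np.array([[22,72],[410,22],[457,328],[62,382],[166,428],[374,399]])/4+[235,155]-.375
s=np.array([[275,10],[398,237],[140,298],[55,53],[27,119],[65,245]])/3+[265,165]-.33
for o in({"top":t},{"side":s},{"top":t,"side":s}): fit(P,o,[600,130,10])
P=np.array([[-69,0,22],[30,0,22],[80,0,22.]])
t=np.array([[66,261],[187,171],[252,n]])/4+[415,185]-.375
s=np.array([[75,95],[195,222],[n,n]])/3+[285,350]-.33
t[2]=n
for o in({"top":t},{"side":s},{"top":t,"side":s}): fit(P,o,[550,-300,-50])
P=np.array([[0,0,0.]])
for nm,px in(("mug",[214,306]),("bowl",[164,215])): fit(np.array([[0,0,50.]]),{"top":np.array([px])},[500,300,0])
fit(np.array([[0,0,134.]]),{"top":np.array([[472,145.]])},[500,-300,0])
E
```

```text
[557.  115.1  16.8] res [-0.4  0.2  0.8 -0.5  0.3  0.2  0.   0.6  0.9 -0.3 -1.7 -0.1]
[554.6 117.1  17.6] res [ 2.3 -1.8  1.1 -0.5 -1.1  0.7 -1.6 -0.4 -0.6  0.7  0.   0.4]
[555.7 116.   17.2] res [-0.9  0.9  0.3 -0.1  0.   0.5 -0.2  1.3  0.8  0.3 -1.9  0.4  3.1 -1.5
  1.6  0.1 -0.8  1.  -1.  -0.3 -0.   0.8  0.4  0.6]
[ 501.5 -285.7  -91.1] res [-0.3  0.2  0.3 -0.3  0.   0. ]
[ 499.5 -285.8  -92.6] res [-0.1 -0.1  0.1  0.1  0.   0. ]
[ 500.1 -285.8  -92.1] res [-0.5  0.6  0.4  0.4  0.   0.   0.2 -0.   0.5 -0.1  0.   0. ]
[307.6 302.9   0. ] res [-0. -0.]
[525.3 433.3   0. ] res [-0. -0.]
[ 702.2 -295.4    0. ] res [-0.  0.]
```

```bash
cat >>h.py <<'E'
def go(pts,yaw):
    # TCP world targets, tool down with tool-y at world angle yaw -> tool travel, dr
    p,r=fk();s=arm.read_state();print('now',np.round(p,1),'F',np.round(s["contact_force"],1),'w',round(s["gripper_width"],1),'g',round(s["grasp_force"],1),'t',round(s["clock"],2),'j',np.round(s["joints"],2))
    x=yaw+np.pi/2;M=R.from_matrix(np.array([[np.cos(x),np.sin(x),0],[np.cos(yaw),np.sin(yaw),0],[0,0,-1]]).T)
    print('dr',np.round((r.inv()*M).as_rotvec(),3).tolist())
    for q in np.atleast_2d(pts): print(np.round(r.inv().apply(q-p),0).astype(int).tolist(),end=',')
    print()
E
python3 -c "
from h import *
go([[429,94,360]],.172-np.pi)"
```

```text
now [251.8 571.8 403.7] F [ 0.6 -0.1 -0.4] w 85.1 g 0.0 t 0.1 j [ 1.41  0.39  0.01 -0.   -1.19 -0.26]
dr [0.002, -0.001, 0.984]
[355, 366, 44],
```

{"api": "move_arm", "payload": {
  "fingers": [40,40,40,40,40,40,40,40,40,40],
  "travel": [
    [355,366,44],
    [355,366,44],
    [355,366,44],
    [355,366,44],
    [355,366,44],
    [355,366,44],
    [355,366,44],
    [355,366,44],
    [355,366,44],
    [355,366,44]
  ],
  "dr": [
    [0.002,-0.001,0.984],
    [0.002,-0.001,0.984],
    [0.002,-0.001,0.984],
    [0.002,-0.001,0.984],
    [0.002,-0.001,0.984],
    [0.002,-0.001,0.984],
    [0.002,-0.001,0.984],
    [0.002,-0.001,0.984],
    [0.002,-0.001,0.984],
    [0.002,-0.001,0.984]
  ]
}}

```text
clock: 1.1
position: [425.2, 102.9, 361.6]
ee_rot: [0.765, -0.644, -0.0, -0.001]
contact_force: [0.1, 0.8, -0.5]
gripper_width: 39.9
grasp_force: 0.0
```

```bash
python3 -c "
from h import *
go([[429,94,360]],.172-np.pi)"
```

```text
now [425.2 102.9 361.6] F [ 0.1  0.8 -0.5] w 39.9 g 0.0 t 1.1 j [ 0.61  0.1  -0.49 -0.   -0.97 -0.44]
dr [-0.001, 0.002, 0.001]
[9, -2, 2],
```

{"api": "move_arm", "payload": {
  "fingers": [28,28,28,28],
  "travel": [
    [9,-2,2],
    [9,-2,2],
    [9,-2,2],
    [9,-2,2]
  ],
  "dr": [
    [0,0,0],
    [0,0,0],
    [0,0,0],
    [0,0,0]
  ]
}}

```text
clock: 1.5
position: [428.5, 97.5, 359.8]
ee_rot: [0.766, -0.643, -0.0, -0.001]
contact_force: [-1.0, -0.4, 0.3]
gripper_width: 27.9
grasp_force: 0.0
```

```bash
python3 - <<'E'
from h import *
import cv2
m=arm.camera_model("wrist");im=arm.get_image("wrist")[:,:,::-1].copy()
c=R.from_euler('z',.172)
for v in([-129,60,70],[-129,0,70],[-129,-60,70],[-95,-120,75],[-95,120,75]):
    u=proj("wrist",c.apply(v)+[556,116,0],m)[0];print(np.round(u));cv2.circle(im,tuple(int(k) for k in np.round(u)),3,(0,255,0),1)
cv2.imwrite("pics/w1.png",im)
go([[429,94,300],[429,94,223]],.172-np.pi)
E
```

```text
[317. 309.]
[317. 223.]
[317. 125.]
[255.  11.]
[268. 389.]
now [428.5  97.6 359.8] F [-0.1  0.4  0.4] w 27.8 g 0.0 t 1.55 j [ 0.6   0.11 -0.49 -0.   -0.97 -0.42]
dr [-0.001, 0.002, 0.002]
[4, 0, 60],[4, 0, 137],
```

View pics/w1.png

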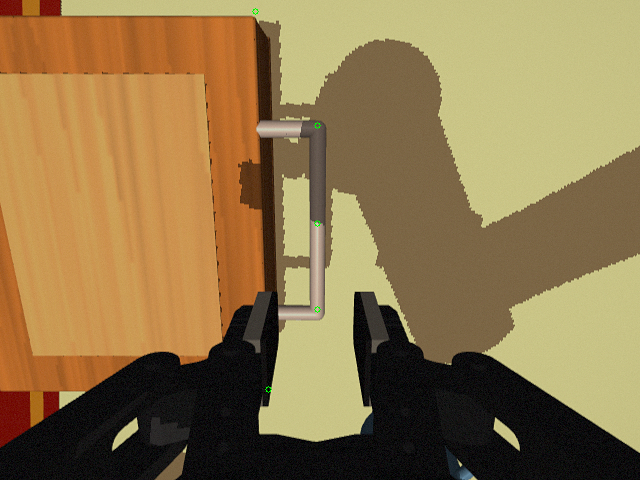

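The wrist view shows the bar at column 317, rows 118–318. The predicted points agree to about a pixel, so I'll go down on it with the fingers at 22 mm.

{"api": "move_arm", "payload": {
  "fingers": [22,22,22,22,22,22],
  "travel": [
    [4,0,40],
    [4,0,80],
    [4,0,110],
    [4,0,135],
    [4,0,135],
    [4,0,135]
  ],
  "dr": [
    [0,0,0],
    [0,0,0],
    [0,0,0],
    [0,0,0],
    [0,0,0],
    [0,0,0]
  ]
}}

```text
clock: 2.15
position: [429.7, 93.8, 225.1]
ee_rot: [0.766, -0.643, -0.0, -0.001]
contact_force: [0.1, 1.1, 0.1]
gripper_width: 22.1
grasp_force: 0.0
```

{"api": "move_arm", "payload": {
  "fingers": [4,4,4,4,4,4],
  "travel": [
    [0,0,0],
    [0,0,0],
    [0,0,0],
    [0,0,0],
    [0,0,0],
    [0,0,0]
  ],
  "dr": [
    [0,0,0],
    [0,0,0],
    [0,0,0],
    [0,0,0],
    [0,0,0],
    [0,0,0]
  ]
}}

```text
clock: 2.75
position: [428.7, 93.0, 225.9]
ee_rot: [0.765, -0.644, -0.001, -0.001]
contact_force: [-4.7, 2.0, 0.5]
gripper_width: 7.4
grasp_force: 58.4
```

```bash
python3 - <<'E'
from h import *
p,r=fk();c=R.from_euler('z',.172);a0=np.arctan2(5,224)
def arc(a,dz=0): return c.apply([95-224*np.cos(a+a0)+ 0,0,65+224*np.sin(a+a0)])+[556,116,0]
pts=[p+arc(a)-arc(0) for a in np.arange(.1,2.16,.1)]
go(pts,.172-np.pi)
E
```

```text
now [428.7  93.  225.9] F [-4.7  2.   0.5] w 7.4 g 58.4 t 2.75 j [ 0.59  0.31 -0.66 -0.   -0.6  -0.41]
dr [-0.001, 0.003, -0.0]
[0, -2, -22],[0, -6, -44],[0, -12, -66],[0, -20, -87],[0, -30, -107],[0, -42, -126],[0, -56, -143],[0, -72, -159],[-1, -89, -173],[-1, -107, -186],[-1, -127, -197],[-1, -148, -205],[-1, -169, -212],[-1, -191, -216],[-1, -213, -218],[-1, -236, -218],[-1, -258, -216],[-1, -280, -212],[-1, -301, -205],[-1, -322, -196],[-1, -342, -185],
```

{"api": "move_arm", "payload": {
  "fingers": [4,4,4,4,4,4],
  "travel": [
    [0,-2,-22],
    [0,-6,-44],
    [0,-12,-66],
    [0,-20,-87],
    [0,-30,-107],
    [0,-30,-107]
  ],
  "dr": [
    [0,0,0],
    [0,0,0],
    [0,0,0],
    [0,0,0],
    [0,0,0],
    [0,0,0]
  ]
}}

```text
clock: 3.35
position: [458.1, 97.9, 335.3]
ee_rot: [0.765, -0.644, -0.001, -0.002]
contact_force: [-7.4, 2.5, 2.0]
gripper_width: 7.5
grasp_force: 58.7
```

{"api": "move_arm", "payload": {
  "fingers": [4,4,4,4,4,4,4,4,4,4],
  "travel": [
    [0,-12,-19],
    [0,-26,-36],
    [0,-42,-52],
    [0,-59,-66],
    [0,-77,-79],
    [0,-97,-90],
    [0,-118,-98],
    [0,-139,-105],
    [0,-161,-109],
    [0,-183,-111]
  ],
  "dr": [
    [0,0,0],
    [0,0,0],
    [0,0,0],
    [0,0,0],
    [0,0,0],
    [0,0,0],
    [0,0,0],
    [0,0,0],
    [0,0,0],
    [0,0,0]
  ]
}}

```text
clock: 4.35
position: [638.8, 129.3, 448.1]
ee_rot: [0.766, -0.643, 0.001, -0.004]
contact_force: [-3.2, 3.3, 4.6]
gripper_width: 7.8
grasp_force: 61.6
```

{"api": "move_arm", "payload": {
  "fingers": [4,4,4,4,4,4,4],
  "travel": [
    [0,-23,0],
    [0,-45,2],
    [0,-67,6],
    [0,-88,13],
    [0,-109,22],
    [0,-129,33],
    [0,-129,33]
  ],
  "dr": [
    [0,0,0],
    [0,0,0],
    [0,0,0],
    [0,0,0],
    [0,0,0],
    [0,0,0],
    [0,0,0]
  ]
}}

```text
clock: 5.05
position: [768.3, 151.8, 411.6]
ee_rot: [0.765, -0.644, 0.002, -0.005]
contact_force: [1.6, 1.6, 1.7]
gripper_width: 7.6
grasp_force: 62.0
```

```bash
python3 -c "
from h import *
import cv2
cv2.imwrite('pics/s2.png',arm.get_image('side')[:,:,::-1])
go([[0,0,0]],.172-np.pi)"
```

```text
now [767.4 151.6 412.4] F [2.1 1.2 0.8] w 7.6 g 62.0 t 5.1 j [ 0.4   0.66  0.5  -0.   -1.4  -0.23]
dr [-0.009, 0.003, 0.0]
[19, 786, 405],
```

View pics/s2.png

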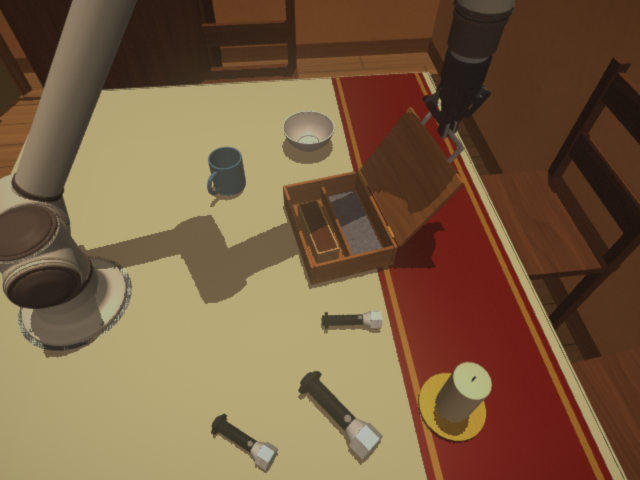

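The lid is nearly on its stop, and the rear compartment is the one with the grey felt. I'll carry the lid the last bit and let go.

{"api": "move_arm", "payload": {
  "fingers": [4,4,4,70,70,70,70,70,70,70],
  "travel": [
    [0,-7,4],
    [0,-16,9],
    [0,-16,9],
    [0,-16,9],
    [0,-16,9],
    [0,-16,9],
    [0,-16,-5],
    [0,-16,-30],
    [0,-16,-60],
    [0,-16,-60]
  ],
  "dr": [
    [0,0,0],
    [0,0,0],
    [0,0,0],
    [0,0,0],
    [0,0,0],
    [0,0,0],
    [0,0,0],
    [0,0,0],
    [0,0,0],
    [0,0,0]
  ]
}}

```text
clock: 6.1
position: [781.7, 152.8, 477.9]
ee_rot: [0.765, -0.644, 0.004, -0.005]
contact_force: [-0.2, 0.6, 1.2]
gripper_width: 70.0
grasp_force: 0.0
```

```bash
python3 -c "
from h import *
go([[640,0,420],[500,-286,330]],-.921-np.pi/2)"
```

```text
now [781.7 152.8 477.9] F [-0.2  0.6  1.2] w 70.0 g 0.0 t 6.1 j [ 0.4   0.68  0.69  0.   -1.57 -0.22]
dr [-0.013, -0.002, -0.478]
[126, 166, 56],[384, 354, 143],
```

{"api": "move_arm", "payload": {
  "fingers": [70,70,70,70,70,70,70,70,70,70],
  "travel": [
    [32,41,10],
    [63,83,25],
    [95,125,40],
    [126,166,56],
    [160,190,66],
    [195,216,78],
    [230,242,90],
    [270,270,103],
    [305,296,116],
    [345,325,130]
  ],
  "dr": [
    [0,0,-0.05],
    [0,0,-0.1],
    [0,0,-0.15],
    [0,0,-0.2],
    [0,0,-0.25],
    [0,0,-0.3],
    [0,0,-0.35],
    [0,0,-0.4],
    [0,0,-0.45],
    [-0.013,-0.002,-0.478]
  ]
}}

```text
clock: 7.1
position: [520.5, -242.0, 340.3]
ee_rot: [0.896, -0.443, -0.004, 0.003]
contact_force: [0.9, -0.8, 0.7]
gripper_width: 70.0
grasp_force: 0.0
```

```bash
python3 -c "
from h import *
go([[500,-286,330]],-.921-np.pi/2)"
```

```text
now [ 520.5 -242.   340.3] F [ 0.9 -0.8  0.7] w 70.0 g 0.0 t 7.1 j [-0.15  0.35 -0.21  0.   -1.01  0.8 ]
dr [0.009, 0.004, 0.002]
[23, 43, 11],
```

{"api": "move_arm", "payload": {
  "fingers": [70,70,70,70],
  "travel": [
    [23,43,11],
    [23,43,11],
    [23,43,11],
    [23,43,11]
  ],
  "dr": [
    [0.009,0.004,0.002],
    [0.009,0.004,0.002],
    [0.009,0.004,0.002],
    [0.009,0.004,0.002]
  ]
}}

```text
clock: 7.5
position: [501.5, -284.6, 329.6]
ee_rot: [0.896, -0.445, -0.0, 0.0]
contact_force: [0.6, 0.4, 0.2]
gripper_width: 69.9
grasp_force: 0.0
```

```bash
python3 - <<'E'
from h import *
import cv2
m=arm.camera_model("wrist");im=arm.get_image("wrist")[:,:,::-1].copy()
c=R.from_euler('z',-.921)
for v in([-69,0,22],[0,0,22],[30,0,22],[80,0,22],[-69,14,22],[30,14,22],[-69,-14,22],[30,-14,22]):
    u=proj("wrist",c.apply(v)+[500,-286,0],m)[0];print(np.round(u));cv2.circle(im,tuple(int(k) for k in np.round(u)),3,(0,255,0),1)
cv2.imwrite("pics/w2.png",im)
go([[500,-286,250],[500,-286,178]],-.921-np.pi/2)
E
```

```text
[319. 314.]
[319. 222.]
[319. 178.]
[319.  98.]
[300. 314.]
[298. 178.]
[338. 314.]
[340. 178.]
now [ 501.7 -284.2  329.6] F [ 0.4  0.7 -0.1] w 69.9 g 0.0 t 7.55 j [-0.23  0.37 -0.22 -0.   -0.98  0.88]
dr [0.0, 0.001, -0.0]
[0, 2, 80],[0, 2, 152],
```

View pics/w2.png

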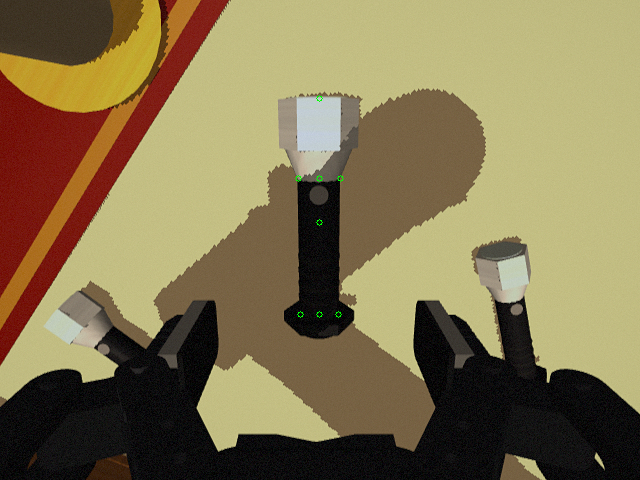

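The wrist view shows the torch centred at column 319, junction at row 178, matching the prediction. I'll go down and grip it.

{"api": "move_arm", "payload": {
  "fingers": [60,60,60,60,60,60,60],
  "travel": [
    [0,2,40],
    [0,2,80],
    [0,2,110],
    [0,2,135],
    [0,2,151],
    [0,2,151],
    [0,2,151]
  ],
  "dr": [
    [0,0,0],
    [0,0,0],
    [0,0,0],
    [0,0,0],
    [0,0,0],
    [0,0,0],
    [0,0,0]
  ]
}}

```text
clock: 8.25
position: [500.2, -285.3, 178.4]
ee_rot: [0.896, -0.444, -0.001, 0.0]
contact_force: [0.2, 0.2, -0.3]
gripper_width: 59.9
grasp_force: 0.0
```

{"api": "move_arm", "payload": {
  "fingers": [15,15,15,15,15,15,15,15],
  "travel": [
    [0,0,0],
    [0,0,0],
    [0,0,0],
    [0,0,0],
    [0,0,0],
    [0,0,0],
    [0,0,0],
    [0,0,0]
  ],
  "dr": [
    [0,0,0],
    [0,0,0],
    [0,0,0],
    [0,0,0],
    [0,0,0],
    [0,0,0],
    [0,0,0],
    [0,0,0]
  ]
}}

```text
clock: 9.05
position: [499.8, -285.9, 179.4]
ee_rot: [0.896, -0.445, 0.0, -0.0]
contact_force: [-0.4, 2.5, 6.0]
gripper_width: 26.3
grasp_force: 59.0
```

{"api": "move_arm", "payload": {
  "fingers": [15,15,15,15,15,15,15,15],
  "travel": [
    [0,0,-10],
    [0,0,-30],
    [0,0,-60],
    [0,0,-90],
    [0,0,-120],
    [0,0,-150],
    [0,0,-170],
    [0,0,-170]
  ],
  "dr": [
    [0,0,0],
    [0,0,0],
    [0,0,0],
    [0,0,0],
    [0,0,0],
    [0,0,0],
    [0,0,0],
    [0,0,0]
  ]
}}

```text
clock: 9.85
position: [499.7, -286.4, 351.3]
ee_rot: [0.895, -0.445, 0.002, -0.0]
contact_force: [0.7, 0.1, -2.0]
gripper_width: 26.1
grasp_force: 59.2
```

```bash
python3 - <<'E'
from h import *
c=R.from_euler('z',.172).apply([45,0,0])+[556,116,0];print(c)
go([[c[0],c[1],345],[c[0],c[1],255],[c[0],c[1],191]],.172-np.pi)
E
```

```text
[600.33599941 123.70189305   0.        ]
now [ 499.7 -286.4  351.3] F [ 0.7  0.1 -2. ] w 26.1 g 59.2 t 9.85 j [-0.24  0.34 -0.19  0.   -1.03  0.89]
dr [-0.004, -0.003, 0.476]
[-266, -328, 6],[-267, -328, 96],[-267, -327, 160],
```

{"api": "move_arm", "payload": {
  "fingers": [15,15,15,15,15,15,15,15,15,15],
  "travel": [
    [-15,-19,0],
    [-40,-49,0],
    [-66,-82,0],
    [-93,-115,0],
    [-120,-148,0],
    [-146,-180,0],
    [-173,-213,0],
    [-200,-246,0],
    [-220,-271,0],
    [-230,-285,0]
  ],
  "dr": [
    [0,0,0.05],
    [0,0,0.1],
    [0,0,0.15],
    [0,0,0.2],
    [0,0,0.25],
    [0,0,0.3],
    [0,0,0.35],
    [0,0,0.4],
    [0,0,0.45],
    [-0.004,-0.003,0.476]
  ]
}}

```text
clock: 10.85
position: [587.7, 71.7, 345.8]
ee_rot: [0.765, -0.644, -0.004, 0.003]
contact_force: [-0.5, -0.7, -2.1]
gripper_width: 26.1
grasp_force: 59.3
```

```bash
python3 - <<'E'
from h import *
go([[600.3,123.7,345]],.172-np.pi)
E
```

```text
now [587.7  71.7 345.8] F [-0.5 -0.7 -2.1] w 26.1 g 59.3 t 10.85 j [ 0.39  0.38 -0.16 -0.01 -1.05 -0.22]
dr [0.01, 0.003, 0.0]
[-49, -21, 1],
```

{"api": "move_arm", "payload": {
  "fingers": [15,15,15,15,15,15],
  "travel": [
    [-20,-9,0],
    [-40,-17,0],
    [-49,-21,1],
    [-49,-21,1],
    [-49,-21,1],
    [-49,-21,1]
  ],
  "dr": [
    [0.01,0.003,0],
    [0.01,0.003,0],
    [0.01,0.003,0],
    [0.01,0.003,0],
    [0.01,0.003,0],
    [0.01,0.003,0]
  ]
}}

```text
clock: 11.45
position: [600.0, 120.3, 346.8]
ee_rot: [0.765, -0.644, 0.001, -0.001]
contact_force: [-0.1, 0.3, -1.6]
gripper_width: 26.2
grasp_force: 59.3
```

```bash
python3 - <<'E'
from h import *
import cv2
a=arm.get_image("top")[120:285,215:375,::-1];b=arm.get_image("wrist")[:,:,::-1].copy();c=R.from_euler('z',.172)
for x in(6,90):
  for y in(-112,112):
    u=proj("wrist",c.apply([x,y,65 if x>50 else 44])+[556,116,0])[0];cv2.circle(b,tuple(int(k) for k in np.round(u)),4,(0,255,0),2)
cv2.imwrite("pics/p3.png",np.hstack([cv2.resize(a,(349,360)),cv2.resize(b,(450,360))]))
go([[600.3,123.7,255],[600.3,123.7,191]],.172-np.pi)
E
```

```text
now [600.1 120.3 347.1] F [ 0.1 -0.9 -1.7] w 26.2 g 59.3 t 11.55 j [ 0.46  0.41 -0.11  0.   -1.05 -0.29]
dr [-0.003, 0.0, -0.001]
[-3, -1, 92],[-3, 0, 156],
```

View pics/p3.png

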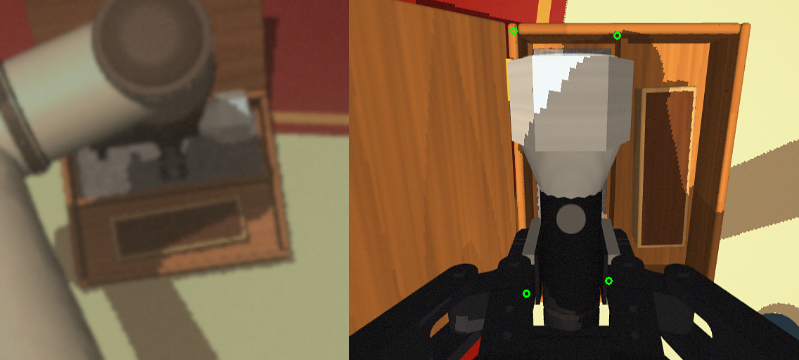

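The torch sits centred over the felt compartment, and the predicted wall points match. I'll lower it now.

{"api": "move_arm", "payload": {
  "fingers": [15,15,15,15,15,15,15,15,15,15],
  "travel": [
    [-3,0,20],
    [-3,0,45],
    [-3,0,70],
    [-3,0,95],
    [-3,0,115],
    [-3,0,130],
    [-3,0,142],
    [-3,0,149],
    [-3,0,152],
    [-3,0,152]
  ],
  "dr": [
    [0,0,0],
    [0,0,0],
    [0,0,0],
    [0,0,0],
    [0,0,0],
    [0,0,0],
    [0,0,0],
    [0,0,0],
    [0,0,0],
    [0,0,0]
  ]
}}

```text
clock: 12.55
position: [600.4, 124.2, 195.1]
ee_rot: [0.765, -0.644, 0.001, -0.002]
contact_force: [-0.2, 0.2, -2.1]
gripper_width: 26.0
grasp_force: 59.3
```

{"api": "move_arm", "payload": {
  "fingers": [15,15,15,15,15],
  "travel": [
    [0,0,1],
    [0,0,2],
    [0,0,3],
    [0,0,4],
    [0,0,4]
  ],
  "dr": [
    [0,0,0],
    [0,0,0],
    [0,0,0],
    [0,0,0],
    [0,0,0]
  ]
}}

```text
clock: 13.05
position: [600.4, 124.3, 192.5]
ee_rot: [0.765, -0.644, 0.002, -0.002]
contact_force: [-2.8, -0.5, 5.0]
gripper_width: 26.3
grasp_force: 61.8
```

{"api": "move_arm", "payload": {
  "fingers": [30,36,44,44,44,44],
  "travel": [
    [0,0,0],
    [0,0,0],
    [0,0,0],
    [0,0,0],
    [0,0,0],
    [0,0,0]
  ],
  "dr": [
    [0,0,0],
    [0,0,0],
    [0,0,0],
    [0,0,0],
    [0,0,0],
    [0,0,0]
  ]
}}

```text
clock: 13.65
position: [596.0, 123.1, 192.0]
ee_rot: [0.765, -0.644, -0.002, 0.004]
contact_force: [-18.6, -0.5, 15.9]
gripper_width: 43.7
grasp_force: 10.3
```

{"api": "move_arm", "payload": {
  "fingers": [44,44,44,44,44,44,44,44,44,44],
  "travel": [
    [0,0,-15],
    [0,0,-40],
    [0,0,-80],
    [0,0,-120],
    [0,0,-160],
    [0,40,-200],
    [0,80,-220],
    [0,120,-220],
    [0,160,-220],
    [0,200,-220]
  ],
  "dr": [
    [0,0,0],
    [0,0,0],
    [0,0,0],
    [0,0,0],
    [0,0,0],
    [0,0,0],
    [0,0,0],
    [0,0,0],
    [0,0,0],
    [0,0,0]
  ]
}}

```text
clock: 14.65
position: [400.8, 89.2, 410.9]
ee_rot: [0.765, -0.644, 0.001, -0.002]
contact_force: [-0.6, 0.7, 1.1]
gripper_width: 43.9
grasp_force: 0.0
```

```bash
python3 - <<'E'
from h import *
import cv2
a=arm.get_image("top")[:,:,::-1][100:280,140:400];b=arm.get_image("side")[:,:,::-1][80:320,200:500]
cv2.imwrite("pics/p4.png",np.hstack([cv2.resize(a,(433,300)),cv2.resize(b,(367,300))]))
E
```

```text
(no output)
```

View pics/p4.png

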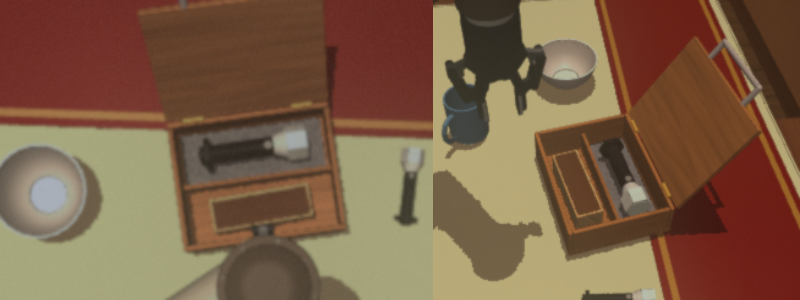

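Both views show the torch flat in the middle of the felt compartment and the lid open. The domino box and bowl are in place, and the robot is clear, so I'll hand in.

```bash
python3 -c "
from bench import arm
print(arm.job_done())"
```

```text
the job is handed in; nothing more can be done
None
```

The lid rests open, the torch lies flat on the felt in the rear compartment, and the job was handed in at about 15 s of the 64 s allowed; no verdict was returned.

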